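Point out a pendant and its flower filling to the bench camera

ROBOT

A 6-joint arm with a two-finger parallel gripper is mounted at the origin on the work surface. World frame = base frame: x ahead of the robot, y to its left, z up, the work surface at z = 0. Lengths are in m, angles in rad, forces in N, time in s.
With the tool pointing down it reaches from about 0.3 to 0.875 m from the base axis. Payload 4.2 kg.
Tool frame: the origin (TCP) lies between the finger pads, 19 mm behind the fingertips; this is the grasp point; z points along the fingers, y is the line along which they close (so a half turn about z gives the same grasp; the last joint's range is limited). The gripper opens to 85 mm and grips with 20 to 120 N. Pads are 22 mm wide; open, the fingers measure 114 mm over their backs; the gripper's body (76 mm by 85 mm) begins 54 mm behind the grasp point. The pads swing forward as they close: fully open they stand 13 mm farther back than shut.
Start: joints at [-1.236, 0.32, 1.565, -0, 1.257, -0.02], TCP at [0.2, -0.539, 0.25] pointing down, gripper open.
Joint ranges: [-3.11, 3.11], [-0.84, 2.01], [0.21, 2.61], [-1.34, 4.49], [0.05, 2.63], [-2.56, 2.56]. Speed limits (rad/s): [2.57, 2.57, 3.14, 3.14, 3.14, 3.14].

INTERFACE

Orientations are given as a unit quaternion [w, x, y, z].
In Python, from cell import observe, viewer, manip, models gives the robot as it stands.
- The arm moves only by the tool carry_out, never from a script. Its argument "targets" is a list that holds one entry, the list of rows, each a list of 6 numbers: the shift along the world's x, y, z in units of 40 mm (1.0 is 40 mm), then the turn, a rotation vector about the world's x, y, z in units of 6 degrees (1.0 is 6 degrees). In form: [[[dx, dy, dz, rx, ry, rz], ...]]. A call has 1 to 12 rows; each row is the pose to reach, as a shift and turn from the pose commanded when the call began; what a row does not reach only later rows make up. A row lasts 1/10 s, in which the tool goes at most 50 mm and 8.59 degrees, less where a joint would pass 70% of its speed; a pose out of reach is approached as far as the arm can. A call with a gripper value outside its range is refused whole. "claw" is the opening, from 0 (shut) to 1 (fully open), set as the call begins (left out, the last holds). The fingers move at their own pace and stop on an object; the grip force is fixed at half the most. Time passes only in rows, so rows that repeat a pose let the fingers close. It gives the time, the measured TCP pose, the force, the opening and the grip force at its end, in the units of the state.
- observe(): the state, without advancing time (a new reading comes with each control period).
- viewer.grab_frame(name): name is "side" or "top" or "wrist"; returns a dict with "image" (384x512x3 uint8, red, green, blue), "range_z" (384x512 float32, m along the optical axis (not along the pixel's ray), 0 where there is no reading), "intrinsics" (3x3 intrinsics, pixels), "pose" (4x4, takes a point from camera to world coordinates). Camera axes: x right, y down, z forward; pixel columns grow to the right and rows downward; lengths in m; the calibration is good to about 2 mm. A picture is of the moment at which its call begins.
- manip.hand_in(): hands the job in; it is judged then, once.
Trained networks look in a picture, given as the dict that the camera call returned (one of the last four; its "shot" number tells which), for a name from the list of things; names that differ only in an ending like _2 or _b are one class to them, and where a whole thing is asked for, a point or a joint stands for the part that bears it (a point fixed in the world has none). Each returns a list of dicts, best first, with "conf" (0 to 1); they miss things now and then, are a little off and sometimes report something else, mostly with a low value. They report only what shows in the picture. A call takes as long as a camera call. They do not tell look-alikes from the thing itself.
- models.search_frame(label, picture): "at" ([x, y, z] in m, in world coordinates, good to about 4 mm: the middle of the surface that is visible of it).
- models.landmark_of(label, picture): "at" ([x, y, z] in m, in world coordinates, good to about 4 mm: a listed point, or the origin of a listed thing).
The state is a dict: "time": time; "joint_pos": joint angles; "qd": joint speeds; "tau": joint torques, N m; "position": TCP position; "eef_rot": TCP orientation; "ft_force": force on the tool from outside, world axes, zero at the start; "ft_torque": the same for the moment, N m; "opening": finger opening in m; "grip_force": force on a finger pad.
Only numpy, scipy, OpenCV 4.12 (cv2) and the standard library are available. Lean on these libraries where they do the work, as an engineer would, in place of code of your own. Each camera call takes 0.05 s, during which the arm holds its last target. There are 200 camera calls.

TASK

Show the bench camera which flowers go into which pendant: point straight down at the middle of the orange-red pendant blank, fingertips two or three centimetres above it, and stay still there for two seconds, then point in the same way for two seconds at the dish of yellow flower heads. Then press the green button on the grey control box right down to confirm, and let it come up again. Never touch, lift or shift any blank, dish, tweezers or bottle, do not bring the fingertips down over any other blank or dish on the way, and leave the red button alone.

Things in the scene. Friction and masses are not known exactly. Their poses are not given: they have to be found in the camera images.
- blank_red: orange-red wooden pendant blank, a hollow pointed-oval (leaf-shaped) ring with a dark floor, 64 mm long (its y) x 32 mm wide (its x) x 9 mm high, loose, lying flat on the plywood board; origin at the centre of its underside, z up, so its top rim is 9 mm above the origin
- blank_pink: pale pink wooden pendant blank, a hollow pointed-oval (leaf-shaped) ring with a dark floor, 64 mm long (its y) x 32 mm wide (its x) x 9 mm high, loose, lying flat on the plywood board; origin at the centre of its underside, z up, so its top rim is 9 mm above the origin
- blank_lilac: lilac wooden pendant blank, a hollow pointed-oval (leaf-shaped) ring with a dark floor, 64 mm long (its y) x 32 mm wide (its x) x 9 mm high, loose, lying flat on the plywood board; origin at the centre of its underside, z up, so its top rim is 9 mm above the origin
- blank_brown: very dark brown wooden pendant blank, a hollow pointed-oval (leaf-shaped) ring with a dark floor, 64 mm long (its y) x 32 mm wide (its x) x 9 mm high, loose, lying flat on the plywood board; origin at the centre of its underside, z up, so its top rim is 9 mm above the origin
- dish_yellow: round white ceramic sample dish filled with a set cluster of yellow flower heads, 56 mm across, 22 mm high to the top of the flower heads, loose, standing in the white tray; origin at the centre of its underside, z up
- dish_violet: round white ceramic sample dish filled with a set cluster of dark violet flower heads, 56 mm across, 22 mm high to the top of the flower heads, loose, standing in the white tray; origin at the centre of its underside, z up
- dish_green: round white ceramic sample dish filled with a set cluster of dark green flower heads, 56 mm across, 22 mm high to the top of the flower heads, loose, standing in the white tray; origin at the centre of its underside, z up
- dish_white: round white ceramic sample dish filled with a set cluster of cream-white flower heads, 56 mm across, 22 mm high to the top of the flower heads, loose, standing in the white tray; origin at the centre of its underside, z up
- board: flat plywood board carrying the four blanks, 180 mm (x) x 190 mm (y) x 6 mm thick, fixed; origin at the centre of its underside on the table. Blanks stand in any of four places, two by two, centres 70 mm or more apart; board and tray may swap sides
- tray: shallow white tray carrying the four dishes, 180 mm (x) x 190 mm (y), floor 6 mm above the table, rim 12 mm high, fixed; origin at the centre of its underside. Dishes stand in any of four places, two by two, centres 70 mm or more apart
- console: grey control box of the bench camera, 170 mm (x) x 85 mm (y) x 30 mm high, fixed, at the right of the work area; origin at the centre of its underside; carries a green button nearer the robot and a red button farther away, 84 mm apart, in black housings
- confirm_top (a point): centre of the top face of the green confirm button, a cap 32 mm in diameter; it is pressed straight down
- confirm (a joint): travel of the green button in m: 0 up, 0.006 fully down; a spring returns it, fully down takes about 5 N
- cancel_top (a point): centre of the top face of the red cancel button, same size as the green one
- cancel (a joint): travel of the red button in m: 0 up, 0.006 fully down; same spring
- tweezers: dark steel tweezers, 130 mm long, 8 mm high, loose, flat on the table at the far left, left of the boards; origin near their middle on the table
- glue: glue bottle with orange cap, 40 mm diameter, 70 mm high, loose, standing behind the boards; origin at the centre of its underside
Mind the look-alikes: they are no part of the job. What is shaped like the dish_green but pink is not meant.

How it is judged:
On the way, in this order (a step that is already met when the one before it is completed fails the run):
1. the tool points down just above the middle of the orange-red blank, without contact, for 1.5 s (horizontal distance between the grasp point and blank_red below 0.02 m and z of the grasp point in the frame of blank_red between 0.029 and 0.074 m and (angle between the grasp point's own z axis and vertical below 0.4 rad or angle between the grasp point's own z axis and vertical above 2.74 rad)), for 1.5 s.
2. then just above the middle of the dish of yellow flower heads, for 1.5 s (horizontal distance between the grasp point and dish_yellow below 0.02 m and z of the grasp point in the frame of dish_yellow between 0.042 and 0.087 m and (angle between the grasp point's own z axis and vertical below 0.4 rad or angle between the grasp point's own z axis and vertical above 2.74 rad)), for 1.5 s.
3. then the green button is pressed down (more than 4 mm) (value of joint confirm above 0.004 m), for 0.05 s.
At the end, for the whole second after the job is handed in: Both buttons are up again (within 1.5 mm), and all blanks, dishes, tweezers and bottle are at rest within 8 mm of where they started. For pointing, the tool point (TCP) is within 20 mm of the thing's centre seen from above and 20 to 65 mm above its top, the tool within 0.4 rad of straight down (value of joint each of confirm, cancel below 0.0015 m and distance of each of blank_red, blank_pink, blank_lilac, blank_brown, dish_yellow, dish_violet, dish_green, dish_white, tweezers, glue from where it was at the start of the episode below 0.008 m and linear speed of each of blank_red, blank_pink, blank_lilac, blank_brown, dish_yellow, dish_violet, dish_green, dish_white, tweezers, glue below 0.02 m/s); the robot touches nothing.
It fails at once if a blank, a dish, the tweezers or the glue bottle is touched by the robot (more than 0.5 N) (contact force between any of the fingers, the arm and blank_red above 0.5 N or contact force between any of the fingers, the arm and blank_pink above 0.5 N or contact force between any of the fingers, the arm and blank_lilac above 0.5 N or contact force between any of the fingers, the arm and blank_brown above 0.5 N or contact force between any of the fingers, the arm and dish_yellow above 0.5 N or contact force between any of the fingers, the arm and dish_violet above 0.5 N or contact force between any of the fingers, the arm and dish_green above 0.5 N or contact force between any of the fingers, the arm and dish_white above 0.5 N or contact force between any of the fingers, the arm and tweezers above 0.5 N or contact force between any of the fingers, the arm and glue above 0.5 N).
It fails at once if a blank, a dish, the tweezers or the glue bottle is lifted or shifted by more than 8 mm (distance of any of blank_red, blank_pink, blank_lilac, blank_brown, dish_yellow, dish_violet, dish_green, dish_white, tweezers, glue from where it was at the start of the episode above 0.008 m).
It fails at once if the fingertips are brought down over the middle of another blank or dish (tool point within 20 mm of its centre seen from above and less than 65 mm above its top) ((horizontal distance between the grasp point and blank_pink below 0.02 m and z of the grasp point in the frame of blank_pink below 0.074 m) or (horizontal distance between the grasp point and blank_lilac below 0.02 m and z of the grasp point in the frame of blank_lilac below 0.074 m) or (horizontal distance between the grasp point and blank_brown below 0.02 m and z of the grasp point in the frame of blank_brown below 0.074 m) or (horizontal distance between the grasp point and dish_violet below 0.02 m and z of the grasp point in the frame of dish_violet below 0.087 m) or (horizontal distance between the grasp point and dish_green below 0.02 m and z of the grasp point in the frame of dish_green below 0.087 m) or (horizontal distance between the grasp point and dish_white below 0.02 m and z of the grasp point in the frame of dish_white below 0.087 m)).
It fails at once if the red cancel button is pressed (more than 2 mm) (value of joint cancel above 0.002 m).
It also fails if it takes over 54 s, if anything falls off the work surface, if the arm or the gripper's body presses on something with over 40 N, if the wrist force passes 120 N, or if a joint passes its speed limit or range.

## Working session

There is one attempt and no reset: what is moved stays moved. The work goes in short steps, Python scripts to look and compute and a tool call to move; the robot and the scene stay as the last step left them, time stands still between calls to the robot, and variables do not carry over. Pictures are saved under pics/ and viewed, at most 10 in all, crops included, and the job is handed in when it is done.

Besides the shell and the picture viewer there is one more tool, called as name(argument=value, ...), one argument or row to a line, values as JSON. carry_out: Moves the arm, as the interface text tells. Its arguments: {"type":"object","properties":{"targets":{"type":"array","items":{"type":"array","items":{"type":"array","items":{"type":"number"}}}},"claw":{"type":"number"}},"required":["targets"]}

```bash
mkdir -p pics; python3 - <<'E'
from cell import observe, viewer, manip, models
import cv2
f=viewer.grab_frame("top")
cv2.imwrite("pics/top.png",f["image"][:,:,::-1])
import numpy as np
for n in ["blank_red","blank_pink","blank_lilac","blank_brown","dish_yellow","dish_violet","dish_green","dish_white","confirm_top","cancel_top","glue","tweezers","console"]:
    K=f["intrinsics"];T=np.linalg.inv(f["pose"])
    for d in models.landmark_of(n,f)[:2]:
        p=K@(T[:3,:3]@np.array(d["at"])+T[:3,3])
        print(n,np.round(d["at"],3),round(d["conf"],2),np.round(p[:2]/p[2]))
s=observe();print(s["time"],s["position"],s["eef_rot"],s["opening"])
E
```

```text
blank_red [0.449 0.213 0.005] 0.73 [180. 218.]
blank_red [ 0.505 -0.356  0.048] 0.31 [386. 214.]
blank_pink [0.459 0.118 0.006] 0.49 [214. 217.]
blank_lilac [0.534 0.122 0.007] 0.5 [215. 192.]
blank_brown [0.529 0.213 0.008] 0.52 [184. 190.]
dish_yellow [ 0.569 -0.115  0.008] 0.84 [298. 187.]
dish_violet [ 0.473 -0.043  0.012] 0.49 [270. 218.]
dish_violet [ 0.55  -0.037  0.006] 0.26 [271. 191.]
dish_green [ 0.344 -0.034 -0.004] 0.83 [263. 264.]
dish_green [ 0.547 -0.032  0.009] 0.7 [269. 192.]
dish_white [ 0.478 -0.13   0.007] 0.6 [301. 219.]
confirm_top [ 0.421 -0.343  0.052] 0.65 [381. 244.]
glue [ 0.711 -0.068 -0.   ] 0.64 [286. 141.]
glue [ 0.46  -0.347 -0.003] 0.28 [377. 233.]
tweezers [ 0.511  0.339 -0.002] 0.73 [141. 193.]
console [ 0.458 -0.346 -0.001] 0.58 [376. 233.]
0.7 [ 0.19974849 -0.5391926   0.2500583 ] [6.03024777e-05 9.84306329e-01 1.76468259e-01 3.84262953e-06] 0.08520118551630435
```

View pics/top.png

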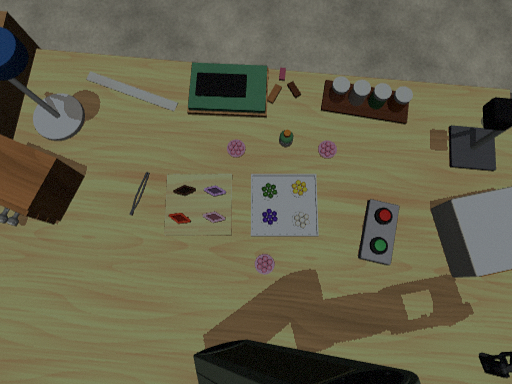

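The top view shows the board on the left with the orange-red blank at (180,218), brown at (184,190), and the two purplish ones at (215,192) and (214,217). The tray is on the right, with yellow flowers at (299,187), green (269,191), violet (270,217) and white (301,219). The console has green at (379,245) and red at (384,215).

Possible mix-ups:
- **Red blank:** the pink and lilac blanks at (214,217) and (215,192). I choose (180,218).
- **Yellow dish:** the white dish at (301,219), and the pink look-alike dishes at (236,149), (327,150) and (264,263). I choose (299,187).
- **Green button:** the red button at (384,215). I choose (379,245).

Next is a close crop and a depth measurement.

```bash
cat > h.py <<'E'
import numpy as np, cv2
from cell import observe, viewer, manip, models
def colour(f,lo,hi,roi,dil=0):
    x0,y0,x1,y1=roi
    hsv=cv2.cvtColor(np.ascontiguousarray(f["image"]),cv2.COLOR_RGB2HSV)
    m=cv2.inRange(hsv,np.array(lo),np.array(hi)); k=np.zeros_like(m);k[y0:y1,x0:x1]=m[y0:y1,x0:x1]
    v,u=np.nonzero(k);z=f["range_z"][v,u];g=z>0;u,v,z=u[g],v[g],z[g]
    P=np.linalg.inv(f["intrinsics"])@np.array([u*z,v*z,z]);P=(f["pose"][:3,:3]@P).T+f["pose"][:3,3]
    (a,b),r=cv2.minEnclosingCircle(P[:,:2].astype(np.float32))
    print(len(u),"px",u.mean().round(1),v.mean().round(1),"mean",P.mean(0).round(3),"circ",round(a,3),round(b,3),round(r,3),"zmax",P[:,2].max().round(3))
E
python3 - <<'E'
from h import *
f=viewer.grab_frame("top")
colour(f,(0,150,60),(14,255,255),(165,205,196,230))
colour(f,(22,140,110),(35,255,255),(288,176,312,199))
colour(f,(45,120,50),(85,255,255),(368,234,392,256))
colour(f,(0,150,60),(8,255,255),(372,204,396,228))
c=f["image"][165:270,155:405,::-1]
cv2.imwrite("pics/crop.png",cv2.resize(c,None,fx=3.2,fy=3.2,interpolation=cv2.INTER_CUBIC))
s=viewer.grab_frame("side");cv2.imwrite("pics/side.png",s["image"][:,:,::-1])
for n in ["blank_red","dish_yellow","confirm_top","cancel_top"]:
    for d in models.landmark_of(n,s)[:2]: print(n,np.round(d["at"],3),round(d["conf"],2))
E
```

```text
146 px 179.4 217.7 mean [0.448 0.213 0.012] circ 0.45 0.213 0.032 zmax 0.02
89 px 299.2 187.4 mean [ 0.565 -0.117  0.026] circ 0.566 -0.116 0.021 zmax 0.032
106 px 379.9 244.7 mean [ 0.421 -0.341  0.05 ] circ 0.422 -0.341 0.017 zmax 0.056
97 px 384.7 214.7 mean [ 0.504 -0.352  0.05 ] circ 0.506 -0.352 0.017 zmax 0.056
blank_red [0.448 0.213 0.004] 0.57
dish_yellow [ 0.567 -0.119  0.008] 0.79
confirm_top [ 0.552 -0.034  0.01 ] 0.6
confirm_top [ 0.422 -0.341  0.052] 0.55
cancel_top [ 0.507  0.341 -0.002] 0.46
cancel_top [ 0.507 -0.357  0.055] 0.37
```

View pics/crop.png

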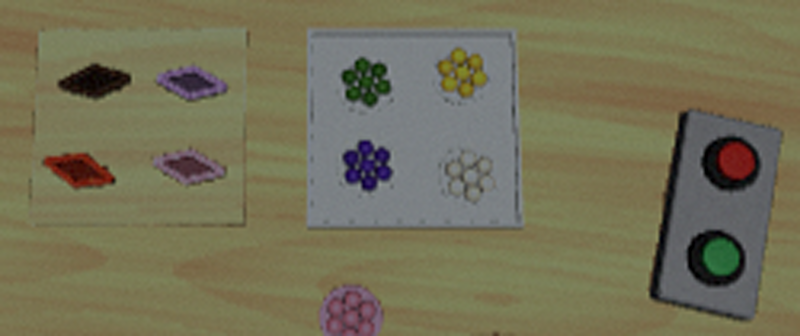

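View pics/side.png

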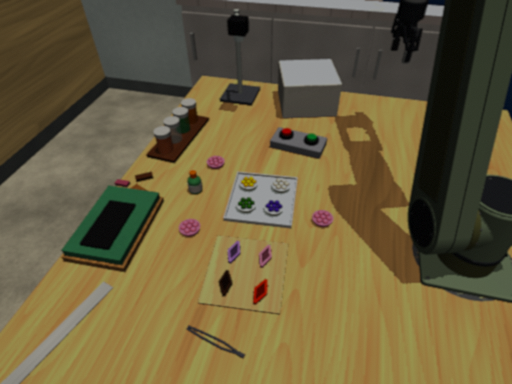

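The crop confirms the choices: orange-red blank at crop (80,170), yellow dish at (462,72), green button at (720,257). The side view agrees. First leg: go high toward the board with the claw shut.

carry_out(
  targets=[
    [[0.2,0.5,0,0,0,0],[0.5,1.3,0,0,0,0],[0.8,2.2,0,0,0,0],[1.1,3.1,0,0,0,0],[1.5,4.0,0,0,0,0],[1.9,4.9,0,0,0,0],[2.3,5.8,0,0,0,0],[2.7,6.7,0,0,0,0],[3.1,7.6,0,0,0,0],[3.4,8.5,0,0,0,0],[3.7,9.2,0,0,0,0],[4.0,9.6,0,0,0,0]],
  ],
  claw=0,
)

```text
time: 2.2
position: [0.3598, -0.1532, 0.2503]
eef_rot: [-0.0, 0.984, 0.177, 0.0]
ft_force: [0.8, -0.4, 0.5]
opening: 0.0001
grip_force: 0.0
```

carry_out(
  targets=[
    [[0.2,0.6,0,0,0,0],[0.4,1.4,0,0,0,0],[0.6,2.3,0,0,0,0],[0.8,3.2,0,0,0,0],[1.0,4.1,0,0,0,0],[1.2,5.0,0,0,0,0],[1.4,5.9,0,0,0,0],[1.6,6.8,0,0,0,0],[1.8,7.7,0,0,0,0],[2.0,8.5,0,0,0,0],[2.2,9.0,0,0,0,0],[2.2,9.2,0,0,0,0]],
  ],
)

```text
time: 3.4
position: [0.4484, 0.2146, 0.2499]
eef_rot: [-0.0, 0.984, 0.177, 0.0]
ft_force: [-0.6, -0.7, 0.8]
opening: 0.0
grip_force: 0.0
```

```bash
python3 - <<'E'
from h import *
f=viewer.grab_frame("wrist");print(observe()["position"])
cv2.imwrite("pics/w1.png",f["image"][:,:,::-1])
for d in models.landmark_of("blank_red",f)[:2]: print(np.round(d["at"],3),round(d["conf"],2))
colour(f,(0,150,60),(14,255,255),(0,0,512,384))
E
```

```text
[0.44785773 0.21454063 0.24982283]
[0.446 0.214 0.006] 0.67
972 px 260.1 156.1 mean [0.448 0.213 0.013] circ 0.448 0.213 0.032 zmax 0.016
```

View pics/w1.png

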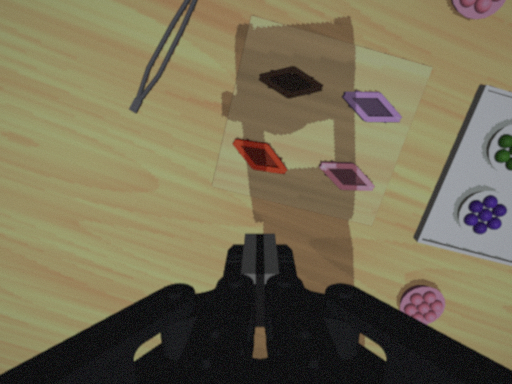

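The wrist view shows the orange-red blank at (260,156). Its measured centre is (0.448, 0.213), directly below the tool. I descend and hold.

carry_out(
  targets=[
    [[0,0,-0.4,0,0,0],[0,0,-1.1,0,0,0],[0,0,-1.8,0,0,0],[0,0,-2.5,0,0,0],[0,0,-3.2,0,0,0],[0,0,-3.8,0,0,0],[0,0,-4.2,0,0,0],[0,0,-4.5,0,0,0],[0,0,-4.7,0,0,0],[0,0,-4.75,0,0,0],[0,0,-4.75,0,0,0],[0,0,-4.75,0,0,0]],
  ],
)

```text
time: 4.7
position: [0.4483, 0.213, 0.0607]
eef_rot: [-0.0, 0.984, 0.176, 0.001]
ft_force: [0.3, 0.4, 0.6]
opening: 0.0002
grip_force: 0.0
```

carry_out(
  targets=[
    [[0,0,0,0,0,0],[0,0,0,0,0,0],[0,0,0,0,0,0],[0,0,0,0,0,0],[0,0,0,0,0,0],[0,0,0,0,0,0],[0,0,0,0,0,0],[0,0,0,0,0,0],[0,0,0,0,0,0],[0,0,0,0,0,0],[0,0,0,0,0,0],[0,0,0,0,0,0]],
  ],
)

```text
time: 5.9
position: [0.4478, 0.2128, 0.06]
eef_rot: [0.0, 0.984, 0.176, 0.0]
ft_force: [0.7, -0.1, 0.2]
opening: 0.0001
grip_force: 0.0
```

carry_out(
  targets=[
    [[0,0,0,0,0,0],[0,0,0,0,0,0],[0,0,0,0,0,0],[0,0,0,0,0,0],[0,0,0,0,0,0],[0,0,0,0,0,0],[0,0,0,0,0,0],[0,0,0,0,0,0],[0,0,0,0,0,0],[0,0,0,0,0,0]],
  ],
)

```text
time: 6.9
position: [0.4478, 0.2128, 0.0601]
eef_rot: [0.0, 0.984, 0.176, 0.0]
ft_force: [-0.6, 0.2, -0.0]
opening: -0.0
grip_force: 0.0
```

Held for over 2 s. Now up and across to the yellow dish.

carry_out(
  targets=[
    [[0,0,0.5,0,0,0],[0,0,1.3,0,0,0],[0,0,2.2,0,0,0],[0,0,3.0,0,0,0],[0,0,3.5,0,0,0],[0.2,-0.5,3.8,0,0,0],[0.5,-1.3,3.8,0,0,0],[0.8,-2.1,3.8,0,0,0],[1.1,-3.0,3.8,0,0,0],[1.4,-3.9,3.8,0,0,0],[1.8,-4.8,3.8,0,0,0],[2.0,-5.5,3.8,0,0,0]],
  ],
)

```text
time: 8.1
position: [0.5286, -0.0093, 0.212]
eef_rot: [0.0, 0.984, 0.176, 0.0]
ft_force: [0.9, 0.6, 0.1]
opening: 0.0001
grip_force: 0.0
```

carry_out(
  targets=[
    [[0.3,-0.8,0,0,0,0],[0.6,-1.5,0,0,0,0],[0.8,-2.1,0,0,0,0],[0.9,-2.5,0,0,0,0],[1.0,-2.7,0,0,0,0],[1.0,-2.75,0,0,0,0],[1.0,-2.75,0,0,0,0]],
  ],
)

```text
time: 8.8
position: [0.5675, -0.1166, 0.2119]
eef_rot: [-0.0, 0.984, 0.177, -0.0]
ft_force: [0.7, 0.3, -0.0]
opening: -0.0001
grip_force: 0.0
```

```bash
python3 - <<'E'
from h import *
f=viewer.grab_frame("wrist");print(observe()["position"])
cv2.imwrite("pics/w2.png",f["image"][:,:,::-1])
for d in models.landmark_of("dish_yellow",f)[:2]: print(np.round(d["at"],3),round(d["conf"],2))
colour(f,(22,170,110),(35,255,255),(200,100,320,215))
E
```

```text
[ 0.56742808 -0.11632904  0.21203192]
[ 0.568 -0.117  0.007] 0.87
921 px 259.3 165.7 mean [ 0.568 -0.117  0.025] circ 0.568 -0.117 0.021 zmax 0.029
```

View pics/w2.png

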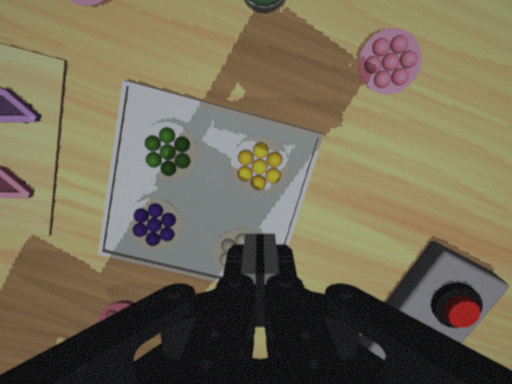

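The yellow dish is at (259,166) in the wrist view, centre (0.568, -0.117), right below the tool. I descend 140 mm to z = 0.072 and hold.

carry_out(
  targets=[
    [[0,0,-0.4,0,0,0],[0,0,-1.0,0,0,0],[0,0,-1.7,0,0,0],[0,0,-2.3,0,0,0],[0,0,-2.8,0,0,0],[0,0,-3.2,0,0,0],[0,0,-3.4,0,0,0],[0,0,-3.5,0,0,0],[0,0,-3.5,0,0,0],[0,0,-3.5,0,0,0]],
  ],
)

```text
time: 9.9
position: [0.5683, -0.1171, 0.0729]
eef_rot: [0.0, 0.984, 0.177, 0.001]
ft_force: [-0.5, -0.7, 0.7]
opening: -0.0003
grip_force: 0.0
```

carry_out(
  targets=[
    [[0,0,0,0,0,0],[0,0,0,0,0,0],[0,0,0,0,0,0],[0,0,0,0,0,0],[0,0,0,0,0,0],[0,0,0,0,0,0],[0,0,0,0,0,0],[0,0,0,0,0,0],[0,0,0,0,0,0],[0,0,0,0,0,0],[0,0,0,0,0,0],[0,0,0,0,0,0]],
  ],
)

```text
time: 11.1
position: [0.5677, -0.1172, 0.072]
eef_rot: [0.0, 0.984, 0.176, -0.0]
ft_force: [0.6, -0.2, -0.0]
opening: 0.0003
grip_force: 0.0
```

carry_out(
  targets=[
    [[0,0,0,0,0,0],[0,0,0,0,0,0],[0,0,0,0,0,0],[0,0,0,0,0,0],[0,0,0,0,0,0],[0,0,0,0,0,0],[0,0,0,0,0,0],[0,0,0,0,0,0],[0,0,0,0,0,0],[0,0,0,0,0,0]],
  ],
)

```text
time: 12.1
position: [0.5678, -0.1172, 0.0721]
eef_rot: [0.0, 0.984, 0.176, 0.0]
ft_force: [-0.8, -1.2, 0.1]
opening: -0.0001
grip_force: 0.0
```

carry_out(
  targets=[
    [[0,0,0.5,0,0,0],[0,0,1.3,0,0,0],[0,0,2.2,0,0,0],[0,0,2.8,0,0,0],[-0.3,-0.4,3.0,0,0,0],[-0.8,-1.2,3.0,0,0,0],[-1.4,-2.1,3.0,0,0,0],[-2.0,-3.0,3.0,0,0,0],[-2.6,-4.0,3.0,0,0,0],[-3.1,-4.8,3.0,0,0,0],[-3.5,-5.3,3.0,0,0,0],[-3.67,-5.6,3.0,0,0,0]],
  ],
)

```text
time: 13.3
position: [0.4195, -0.3426, 0.1921]
eef_rot: [0.0, 0.985, 0.175, -0.0]
ft_force: [0.9, 1.0, 0.2]
opening: -0.0001
grip_force: 0.0
```

carry_out(
  targets=[
    [[0,0,0,0,0,0],[0,0,0,0,0,0]],
  ],
)

```text
time: 13.5
position: [0.4215, -0.3406, 0.192]
eef_rot: [-0.0, 0.984, 0.176, 0.0]
ft_force: [0.1, -0.2, 1.3]
opening: 0.0001
grip_force: 0.0
```

```bash
python3 - <<'E'
from h import *
f=viewer.grab_frame("wrist");print(observe()["position"])
cv2.imwrite("pics/w3.png",f["image"][:,:,::-1])
for d in models.landmark_of("confirm_top",f)[:2]: print(np.round(d["at"],3),round(d["conf"],2))
colour(f,(45,120,50),(85,255,255),(180,80,340,230))
E
```

```text
[ 0.42164704 -0.34032337  0.19199268]
[ 0.418 -0.341  0.054] 0.92
1168 px 260.1 180.1 mean [ 0.422 -0.342  0.051] circ 0.42 -0.343 0.017 zmax 0.053
```

View pics/w3.png

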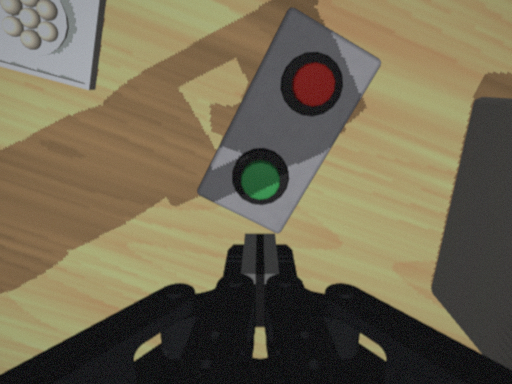

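The green button is at (260,180) in the wrist view, centre (0.421, -0.342, 0.052), below the tool. The red one at (314,85) is well clear. I go down to just above the cap, where contact should come at TCP z ≈ 0.071.

carry_out(
  targets=[
    [[0,0,-0.4,0,0,0],[0,0,-1.0,0,0,0],[0,0,-1.6,0,0,0],[0,0,-2.1,0,0,0],[0,0,-2.5,0,0,0],[0,0,-2.7,0,0,0],[0,0,-2.8,0,0,0],[0,0,-2.8,0,0,0]],
  ],
)

```text
time: 14.4
position: [0.4214, -0.3409, 0.08]
eef_rot: [0.0, 0.984, 0.177, 0.0]
ft_force: [0.4, -0.3, -0.3]
opening: -0.0003
grip_force: 0.0
```

carry_out(
  targets=[
    [[0,0,-0.05,0,0,0],[0,0,-0.1,0,0,0],[0,0,-0.15,0,0,0],[0,0,-0.2,0,0,0],[0,0,-0.25,0,0,0],[0,0,-0.3,0,0,0],[0,0,-0.3,0,0,0]],
  ],
)

```text
time: 15.1
position: [0.421, -0.3413, 0.0681]
eef_rot: [0.0, 0.984, 0.176, 0.0]
ft_force: [-1.4, 0.6, 3.5]
opening: -0.0002
grip_force: 1.4
```

Contact, with 3.5 N. I press on in small steps.

carry_out(
  targets=[
    [[0,0,-0.03,0,0,0],[0,0,-0.06,0,0,0],[0,0,-0.09,0,0,0],[0,0,-0.09,0,0,0]],
  ],
)

```text
time: 15.5
position: [0.421, -0.3413, 0.0648]
eef_rot: [0.0, 0.984, 0.176, 0.0]
ft_force: [-0.8, 0.5, 5.6]
opening: -0.0002
grip_force: 2.8
```

carry_out(
  targets=[
    [[0,0,-0.03,0,0,0],[0,0,-0.05,0,0,0],[0,0,-0.05,0,0,0]],
  ],
)

```text
time: 15.8
position: [0.4211, -0.3414, 0.0645]
eef_rot: [0.001, 0.984, 0.177, 0.0]
ft_force: [-4.3, 2.0, 18.5]
opening: -0.0
grip_force: 9.1
```

The force climbs to 18.5 N with almost no further travel, so the button is at its bottom stop. Now straight up.

carry_out(
  targets=[
    [[0,0,0.2,0,0,0],[0,0,0.5,0,0,0],[0,0,1.0,0,0,0],[0,0,1.7,0,0,0],[0,0,2.4,0,0,0],[0,0,2.9,0,0,0],[0,0,3.2,0,0,0],[0,0,3.2,0,0,0],[0,0,3.2,0,0,0],[0,0,3.2,0,0,0]],
  ],
)

```text
time: 16.8
position: [0.4204, -0.3407, 0.189]
eef_rot: [-0.001, 0.984, 0.176, -0.001]
ft_force: [0.3, 0.2, -0.8]
opening: 0.0
grip_force: 0.0
```

```bash
python3 - <<'E'
from h import *
f=viewer.grab_frame("wrist")
colour(f,(45,120,50),(85,255,255),(180,80,340,230))
s=observe();print(s["position"],s["ft_force"])
print(manip.hand_in())
E
```

```text
1194 px 261.0 179.5 mean [ 0.422 -0.342  0.051] circ 0.419 -0.343 0.017 zmax 0.053
[ 0.42040612 -0.34074924  0.18906648] [ 1.093357   -0.21100442 -0.27740561]
the job is handed in; nothing more can be done
None
```

I pointed at the orange-red blank and then the yellow dish for over 2 s each, pressed the green button to its stop and saw it come back up, felt no contact apart from that press, and handed the job in; no verdict was returned.

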